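# Index the painting turntable

### The arm

A 7-joint arm with a two-finger parallel gripper is mounted at the origin on the work surface. World frame = base frame: x ahead of the robot, y to its left, z up, the work surface at z = 0. Lengths are in m, angles in rad, forces in N, time in s.
With the tool pointing down it reaches from about 0.4 to 0.85 m from the base axis. Payload 4.5 kg.
Tool frame: the origin (TCP) lies midway between the tips of the shut fingers; the grasp point (between the pads) lies 19 mm behind it; z points along the fingers, y is the direction in which the jaws open and shut (so a half turn about z gives the same grasp; the last joint's range is limited). The gripper opens to 88 mm and grips with 3 to 60 N. Pads are 18 mm wide; open, the fingers measure 123 mm over their backs; the gripper's body (75 mm by 187 mm) begins 45 mm behind the grasp point.
Start: joints at [-1.309, 0.689, -0.195, 1.565, 0.157, 0.902, -0.215], TCP at [0.141, 0.609, 0.239] pointing down, gripper open.
Joint ranges: [-3.01, 3.01], [-0.46, 2.08], [-1.47, 1.51], [0.13, 2.56], [-1, 4.14], [0.04, 2.09], [-2.66, 2.66]. Speed limits (rad/s): [2.57, 2.57, 3.14, 3.14, 3.14, 3.14, 3.14].

### API

Orientations are given as a unit quaternion [x, y, z, w].
In Python, from plant import r gives the robot as it stands. The module is installed in compiled form; this text tells all that it offers.
- The arm moves only by the tool carry_out, never from a script. Its argument "commands" is a list of rows, each a list of 6 numbers: the shift along the tool's x, y, z in m, then the turn, a rotation vector about the tool's x, y, z in degrees. In form: [[dx, dy, dz, wx, wy, wz], ...]. A call has 1 to 12 rows; each row is the pose to reach, as a shift and turn from the pose commanded when the call began, along the tool's axes at that moment; what a row does not reach only later rows make up. A row lasts 1/10 s, in which the tool goes at most 50 mm and 8.59 degrees, less where a joint would pass 70% of its speed; a pose out of reach is approached as far as the arm can. A call with a gripper value outside its range is refused whole. "fingers" is the closure in counts, from 0 (fully open) to 255 (shut), set as the call begins (left out, the last holds). The fingers move at their own pace and stop on an object; "grip_force" is the grip in N (left out, the last holds). Time passes only in rows, so rows that repeat a pose let the fingers close. It gives the time, the measured TCP pose, the force and the opening at its end, in the units of the state.
- r.get_state(): the state, without advancing time (a new reading comes with each control period).
- r.snapshot(name): name is "scene" or "side" or "wrist"; returns a dict with "img" (480x640x3 uint8, blue, green, red), "intrinsics" (3x3 intrinsics, pixels), "extrinsics" (4x4, takes a point from camera to world coordinates); the wrist camera has in their place "tool_from_camera" (4x4, takes a point from camera to tool coordinates, whose origin is the TCP and whose axes are the flange's). Camera axes: x right, y down, z forward; pixel columns grow to the right and rows downward; lengths in m; the calibration is good to about 2 mm. A picture is of the moment at which its call begins: read the wrist's pose just before it. There is no depth.
- r.finish_job(): hands the job in, once; it reports no verdict.
Trained networks look in a picture, given as the dict that the camera call returned (one of the last four; its "shot" number tells which), for a name from the list of things; names that differ only in an ending like _2 or _b are one class to them, and where a whole thing is asked for, a point or a joint stands for the part that bears it (a point fixed in the world has none). Each returns a list of dicts, best first, with "p" (0 to 1); they miss things now and then, are a little off and sometimes report something else, mostly with a low value. They report only what shows in the picture. A call takes as long as a camera call. They do not tell look-alikes from the thing itself.
- r.spot_in(picture, label): "xyz" ([x, y, z] in m, in world coordinates, good to about 4 mm: the middle of the surface that is visible of it).
- r.spot_point(picture, label): "xyz" ([x, y, z] in m, in world coordinates, good to about 4 mm: a listed point, or the origin of a listed thing).
The state is a dict: "clock": time; "q": joint angles; "qd": joint speeds; "joint_torque": joint torques, N m; "tool_pos": TCP position; "eef_rot": TCP orientation; "contact_force": force on the tool from outside, world axes, zero at the start; "moment": the same for the moment, N m; "opening": opening from 0.0 (shut) to 1.0 (fully open).
Only numpy, scipy, OpenCV 4.12 (cv2) and the standard library are available. Lean on these libraries where they do the work, as an engineer would, in place of code of your own. Each camera call takes 0.05 s, during which the arm holds its last target.

### The job

Two metal painting turntables stand on the studio table. Turn the larger one until the line engraved on it faces the dark steel pointer fixed to its own stand, ready for the next section to be painted, and leave it there at rest. Do not turn the smaller turntable.

Things in the scene. Friction and masses are not known exactly. Their poses are not given: they have to be found in the camera images.
- stand: Fixed dark steel stand of the LARGER turntable: round foot 124 mm across. Origin on the table, on the wheel's vertical axis; z up. +x runs level from the axis to the pointer: a flat dark steel arrowhead 24 mm wide, tip 6 mm and tail 42 mm outside the rim, top 49 mm above the table (31 mm below the rim's top, so fingers that pinch the upper 20 mm of the rim pass over it).
- turntable (a joint): Larger turntable's angle (rad), anticlockwise positive from above; 0 = line faces pointer; starts at 0.4 to 1.5. Turns both ways with light friction (0.06 N m), stays where left. Aluminium pan, 160 mm outer diameter, empty but for a 6 mm high boss 28 mm wide at its centre. Upright rim 8 mm thick, can be pinched from above; its top is 80 mm above the table, the pan floor 52, underside 44.
- mark (a point): The engraved line where it crosses the top of the larger turntable's rim: 80 mm above the table, 76 mm from the axis, mid-thickness of the rim. The line is dark, 7 mm wide, radial, and runs from near the centre along the pan floor, over the rim and down its outside. It turns with the pan; its x axis points outward from the axis, z up.
- small_mark (a point): The same line on the rim top of the SMALLER turntable (112 mm in diameter, otherwise alike, with its own pointer): 80 mm above the table, 52 mm from that wheel's axis, x axis outward. Leave this one alone. Loose clutter near the wheels is at most 45 mm high and over 35 mm from their rims; taller bottles stand over 80 mm off, beyond them from the robot.
Mind the look-alikes: they are no part of the job. What is shaped like the stand but yellow is not meant.

How it is judged:
By the outcome, as a careful person would: the job done as asked, in the order asked, and still so for the second after the job is handed in, with the robot touching nothing.
It also fails if it takes over 32 s, if anything falls off the work surface, if the arm or the gripper's body presses on something with over 40 N, if the wrist force passes 120 N, or if a joint passes its speed limit or range.

## Working session

There is one attempt and no reset: what is moved stays moved. The work goes in short steps, Python scripts to look and compute and a tool call to move; the robot and the scene stay as the last step left them, time stands still between calls to the robot, and variables do not carry over. Pictures are saved under pics/ and viewed, and the job is handed in when it is done.

Besides the shell and the picture viewer there is one more tool, called after ">>>" by a JSON object that holds its "op" and its "data", one argument or row to a line. carry_out: Moves the arm, as the interface text tells. Its arguments: {"type":"object","properties":{"commands":{"type":"array","items":{"type":"array","items":{"type":"number"}}},"fingers":{"type":"number"},"grip_force":{"type":"number"}},"required":["commands"]}

```bash
mkdir -p pics
python3 - <<'E'
from plant import r
import cv2,numpy as np,pickle
np.set_printoptions(precision=4,suppress=True)
s=r.get_state();print(s['clock'],s['tool_pos'],s['eef_rot'],s['opening'])
for n in ("scene","side"):
    p=r.snapshot(n);cv2.imwrite(f"pics/{n}0.png",p['img']);pickle.dump(p,open(n+"0.pkl","wb"))
    for l in("stand","mark","small_mark"):
        print(n,l,[(np.round(d['xyz'],4),round(d['p'],2)) for d in r.spot_point(p,l)][:4])
    print([(np.round(d['xyz'],4),round(d['p'],2)) for d in r.spot_in(p,"turntable")][:4])
print(r.get_state()['clock'])
E
```

```text
0.0 [0.1411 0.6082 0.2379] [ 0.1136  0.9935 -0.0009 -0.    ] 1.0016687769226582
scene stand [(array([0.2692, 0.2729, 0.0022]), 0.77), (array([ 0.5482,  0.2686, -0.0012]), 0.64)]
scene mark [(array([0.5435, 0.3408, 0.0819]), 0.8), (array([0.3155, 0.3329, 0.0799]), 0.73)]
scene small_mark [(array([ 0.568 , -0.1524,  0.079 ]), 0.8)]
[(array([0.5415, 0.2687, 0.0498]), 0.87), (array([0.2702, 0.276 , 0.056 ]), 0.56)]
side stand [(array([ 0.5475,  0.2684, -0.0017]), 0.94)]
side mark [(array([0.3184, 0.3325, 0.0818]), 0.89), (array([0.5427, 0.3468, 0.0803]), 0.68)]
side small_mark []
[(array([0.2727, 0.2736, 0.0598]), 0.92), (array([0.5432, 0.2674, 0.0588]), 0.85)]
0.5
```

View pics/scene0.png

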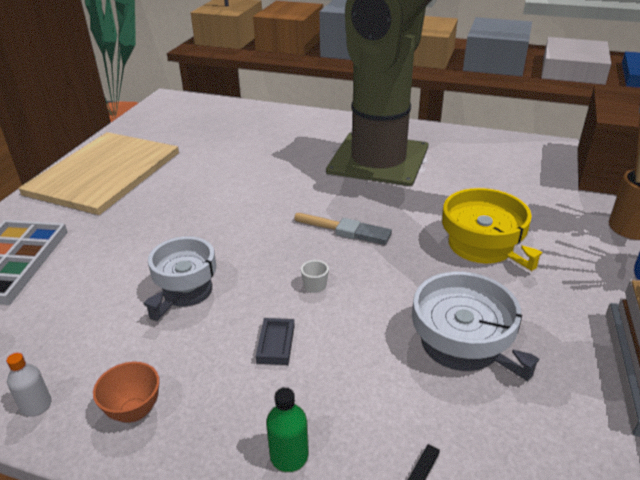

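View pics/side0.png

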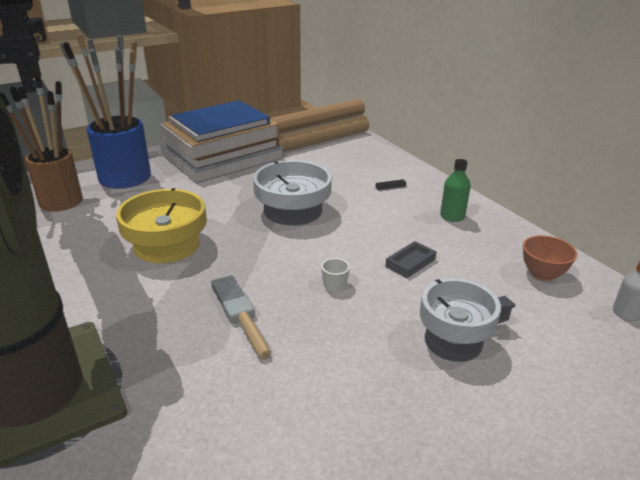

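The scene view shows the large aluminium wheel centred near (466,316), with its dark pointer near (525,362) and the line crossing the rim near (518,320). I'll zoom in and measure the pointer.

```bash
cat > h.py <<'E'
import numpy as np,cv2
def proj(p,P):
    E=np.linalg.inv(p['extrinsics']);c=(E[:3,:3]@np.atleast_2d(P).T).T+E[:3,3]
    u=(p['intrinsics']@c.T).T;return u[:,:2]/u[:,2:]
def back(p,uv,z):
    d=np.linalg.inv(p['intrinsics'])@np.array([uv[0],uv[1],1.]);d=p['extrinsics'][:3,:3]@d;o=p['extrinsics'][:3,3]
    return o+d*(z-o[2])/d[2]
def circ(c,rad,z):
    t=np.linspace(0,2*np.pi,120);return np.c_[c[0]+rad*np.cos(t),c[1]+rad*np.sin(t),0*t+z]
E
python3 - <<'E'
import pickle
from h import *
p=pickle.load(open('scene0.pkl','rb'))
x0,y0,w,h=400,260,150,125
for nm,ov in(("raw",0),("ov",1)):
    im=cv2.resize(p['img'][y0:y0+h,x0:x0+w],None,fx=5.3,fy=4.8*5.3/4.8*0.9,interpolation=cv2.INTER_CUBIC)
    sx=im.shape[1]/w;sy=im.shape[0]/h
    if ov:
        for rad,z in((.08,.08),(.062,0),(.072,.08)):
            q=((proj(p,circ((.5465,.2685),rad,z))-[x0,y0]+.5)*[sx,sy]).astype(int)
            cv2.polylines(im,[q],True,(0,0,255),1)
    cv2.imwrite(f"pics/z_{nm}.png",im);print(im.shape,sx,sy)
E
```

```text
(596, 795, 3) 5.3 4.768
(596, 795, 3) 5.3 4.768
```

View pics/z_ov.png

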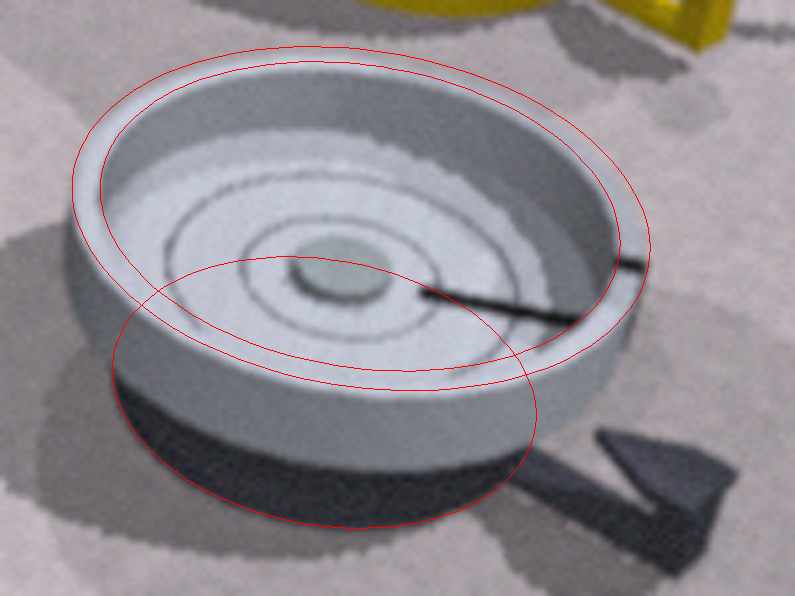

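View pics/z_raw.png

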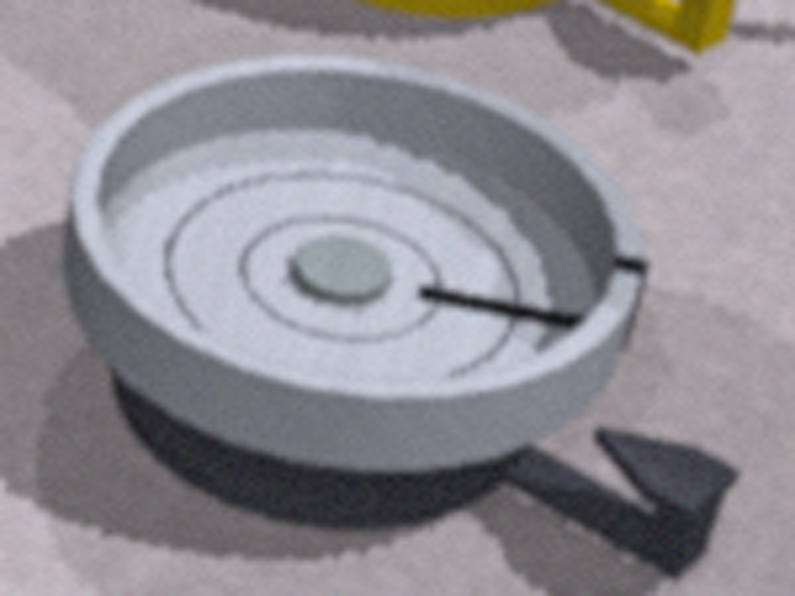

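Run:
```python
import pickle
from h import *
from scipy.optimize import least_squares
p=pickle.load(open('scene0.pkl','rb'))
f=lambda u,v:(400+u/5.3-.5,260+v/4.768-.5)
# outer rim points top
pts=[(70,190),(110,115),(200,68),(310,55),(430,72),(545,135),(610,195),(645,268),(90,250),(200,335),(330,385),(450,395),(560,368)]
W=np.array([back(p,f(*q),.08) for q in pts])
r=least_squares(lambda c:np.hypot(W[:,0]-c[0],W[:,1]-c[1])-c[2],[.55,.27,.08]);print(r.x,np.round(r.fun*1e3,1))
c=r.x[:2]
for n,q,z in(("tip",(598,432),.049),("wingR",(738,472),.049),("wingL",(655,514),.049),("markin",(616,262),.08),("markout",(648,268),.08),("floorin",(425,292),.052),("floorout",(578,321),.052),("boss",(343,268),.058)):
    P=back(p,f(*q),z);d=P[:2]-c;print(n,P,np.hypot(*d),np.degrees(np.arctan2(d[1],d[0])))
```

```text
[0.55017171 0.26718786 0.07766671] [ 1.   0.7  1.2  1.1  0.8 -4.3 -2.3  2.7 -0.5 -4.1 -0.8  1.9  2.6]
tip [0.59315296 0.34328586 0.049     ] 0.08739733182530363 60.541611619337694
wingR [0.59840955 0.37991362 0.049     ] 0.12261315364459957 66.83284858544162
wingL [0.62205452 0.35989831 0.049     ] 0.11731311357160847 52.21187841669811
markin [0.55057348 0.33979604 0.08      ] 0.07260928874555096 89.68295913345541
markout [0.55067289 0.34833068 0.08      ] 0.08114436533049797 89.64611445451833
floorin [0.54916934 0.29170298 0.052     ] 0.024535601303039913 92.34137771021017
floorout [0.54941009 0.3341752  0.052     ] 0.06699166141422512 90.65140199308934
boss [0.55169424 0.26808183 0.058     ] 0.0017655853707713174 30.41941577627826
```

```bash
cat >> h.py <<'E'
from scipy.spatial.transform import Rotation as Rn
def move(s,pos,yaw_y):
    """tool down, tool y axis at world yaw (deg)"""
    R0=Rn.from_quat(s['eef_rot']);y=np.array([np.cos(np.radians(yaw_y)),np.sin(np.radians(yaw_y)),0]);z=np.array([0,0,-1.]);x=np.cross(y,z)
    R1=Rn.from_matrix(np.c_[x,y,z])
    return R0.inv().apply(np.array(pos)-s['tool_pos']),(R0.inv()*R1).as_rotvec(degrees=True)
E
python3 - <<'E'
import pickle
from h import *
from plant import r
p=pickle.load(open('side0.pkl','rb'));s=pickle.load(open('scene0.pkl','rb'))
np.set_printoptions(precision=4,suppress=True)
print('cam',p['extrinsics'][:3,3],s['extrinsics'][:3,3])
for n,q in(("brown",(58,203)),("blue",(123,180)),("books",(225,170))): 
    B=back(p,q,0);print(n,B)
    for h in(.1,.15,.2,.25,.3): print(h,proj(p,B+[0,0,h])[0],end=' ')
    print()
st=r.get_state()
print(move(st,(.4925,.217,.25),41), move(st,(.141,.608,.25),41))
E
```

```text
cam [ 0.0611 -0.651   0.5912] [1.2483 0.2813 0.6912]
brown [0.1276 0.5479 0.    ]
0.1 [ 46.2153 160.2651] 0.15 [ 39.8954 137.3474] 0.2 [ 33.2624 113.2938] 0.25 [26.2921 88.0176] 0.3 [18.9584 61.4233] 
blue [0.2775 0.5893 0.    ]
0.1 [114.9312 139.4286] 0.15 [110.6263 117.7828] 0.2 [106.1246  95.1473] 0.25 [101.4122  71.4526] 0.3 [96.4741 46.6226] 
books [0.5036 0.5222 0.    ]
0.1 [221.5208 130.4666] 0.15 [219.6688 109.4233] 0.2 [217.7353  87.4539] 0.25 [215.7149  64.4961] 0.3 [213.6014  40.4815] 
(array([-0.4308, -0.3024, -0.0113]), array([-0.0008, -0.0029, 35.9492])) (array([-0.0001, -0.0009, -0.0113]), array([-0.0008, -0.0029, 35.9492]))
```

Run:
```python
import pickle
from h import *
from plant import r
s=pickle.load(open('scene0.pkl','rb'));p=pickle.load(open('side0.pkl','rb'))
print(back(s,(628,238),0)); 
st=r.get_state();P=st['tool_pos'];print(proj(s,P),proj(p,P),proj(p,P+[0,0,.15]),proj(p,[[.1,.7,0],[.15,.75,0]]))
w=r.snapshot("wrist");cv2.imwrite("pics/w0.png",w['img']);print(w['tool_from_camera'],w['intrinsics'])
```

```text
[0.17462833 0.53778698 0.        ]
[[712.6610589  121.01823152]] [[30.9235723  84.26123096]] [[9.30530641 4.26069881]] [[ 33.88396819 178.37524229]
 [ 52.93272668 165.81880168]]
[[ 9.00465321e-04 -9.62362270e-01 -2.71768377e-01  6.99064435e-02]
 [ 9.99998529e-01  1.26326015e-03 -1.15999480e-03  8.85811467e-04]
 [ 1.45964939e-03 -2.71766933e-01  9.62361992e-01 -1.46337158e-01]
 [ 0.00000000e+00  0.00000000e+00  0.00000000e+00  1.00000000e+00]] [[421.07167942   0.         321.57262904]
 [  0.         421.07167942 239.1838397 ]
 [  0.           0.           1.        ]]
```

View pics/w0.png

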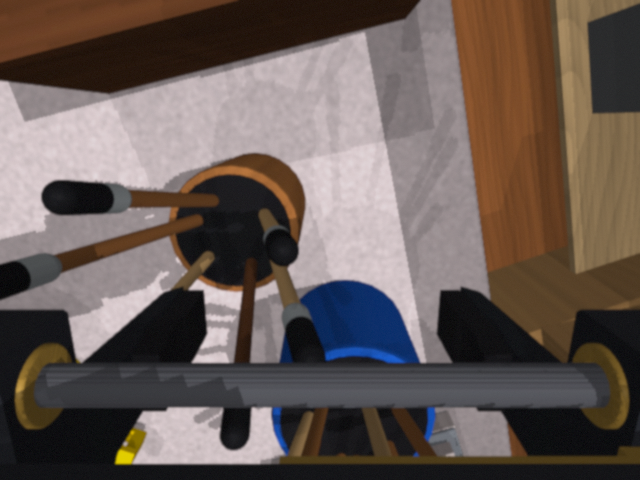

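The wrist view shows brush cups under the hand: the brown one near (240,220), the blue one near (355,380). I'll go straight up before moving across.

>>> {"op": "carry_out", "data": {
  "commands": [
    [0,0,-0.05,0,0,0],
    [0,0,-0.1,0,0,0],
    [0,0,-0.15,0,0,0],
    [0,0,-0.15,0,0,0],
    [-0.04,-0.03,-0.15,0,0,4],
    [-0.08,-0.06,-0.15,0,0,8],
    [-0.12,-0.085,-0.15,0,0,12],
    [-0.16,-0.113,-0.15,0,0,16],
    [-0.2,-0.141,-0.15,0,0,20],
    [-0.24,-0.169,-0.15,0,0,24],
    [-0.28,-0.197,-0.15,0,0,28],
    [-0.32,-0.225,-0.15,0,0,32]
  ],
  "fingers": 110
}}

```text
clock: 1.75
tool_pos: [0.4029, 0.3156, 0.3886]
eef_rot: [0.384, 0.923, 0.0, 0.0]
contact_force: [1.2, 0.5, 0.2]
opening: 0.567
```

Run:
```python
from h import *
from plant import r
np.set_printoptions(precision=4,suppress=True)
s=r.get_state();print(s['clock'],s['q'],s['tool_pos'],s['contact_force'],s['opening'])
print(move(s,(.4925,.217,.2),41));print(move(s,(.4825,.207,.2),41))
```

```text
1.75 [-0.7398  0.369  -0.0219  1.6765  0.0088  1.0961  0.0175] [0.4029 0.3156 0.3886] [1.2234 0.46   0.2211] 0.5667668914880699
(array([-0.1331, -0.006 ,  0.1886]), array([ 0.0083, -0.0029,  3.7922]))
(array([-0.1332, -0.0201,  0.1886]), array([ 0.0083, -0.0029,  3.7922]))
```

Run:
```python
from h import *
from plant import r
np.set_printoptions(precision=4,suppress=True)
s=r.get_state();print(move(s,(.596,.214,.28),41))
```

```text
(array([-0.2082,  0.0654,  0.1086]), array([ 0.0083, -0.0029,  3.7922]))
```

>>> {"op": "carry_out", "data": {
  "commands": [
    [-0.04,0.013,0.02,0,0,3.8],
    [-0.08,0.026,0.04,0,0,3.8],
    [-0.12,0.04,0.06,0,0,3.8],
    [-0.16,0.05,0.08,0,0,3.8],
    [-0.2,0.062,0.1,0,0,3.8],
    [-0.208,0.065,0.109,0,0,3.8],
    [-0.208,0.065,0.109,0,0,3.8],
    [-0.208,0.065,0.109,0,0,3.8],
    [-0.208,0.065,0.109,0,0,3.8]
  ]
}}

```text
clock: 2.65
tool_pos: [0.5939, 0.2183, 0.2808]
eef_rot: [0.412, 0.911, 0.001, -0.0]
contact_force: [-0.5, -0.2, -0.6]
opening: 0.569
```

```bash
cat > look.py <<'E'
import sys,pickle
from h import *
from plant import r
np.set_printoptions(precision=4,suppress=True)
k=sys.argv[1]
s=r.get_state();w=r.snapshot("wrist")
T=np.eye(4);T[:3,:3]=Rn.from_quat(s['eef_rot']).as_matrix();T[:3,3]=s['tool_pos'];w['extrinsics']=T@w['tool_from_camera']
pickle.dump(w,open(f"w{k}.pkl","wb"));cv2.imwrite(f"pics/w{k}.png",w['img'])
print(s['clock'],s['tool_pos'],s['q'],s['opening'])
for l in("stand","mark"): print(l,[(np.round(d['xyz'],4),round(d['p'],2)) for d in r.spot_point(w,l)][:3])
E
python3 look.py 1
```

```text
2.65 [0.5939 0.2183 0.2808] [-0.4291  0.6516  0.0088  1.4963 -0.0081  0.9924  0.3035] 0.56927130373128
stand [(array([0.5493, 0.2719, 0.0007]), 0.97), (array([0.5487, 0.3425, 0.0869]), 0.21)]
mark [(array([0.5517, 0.3451, 0.0834]), 0.91)]
```

View pics/w1.png

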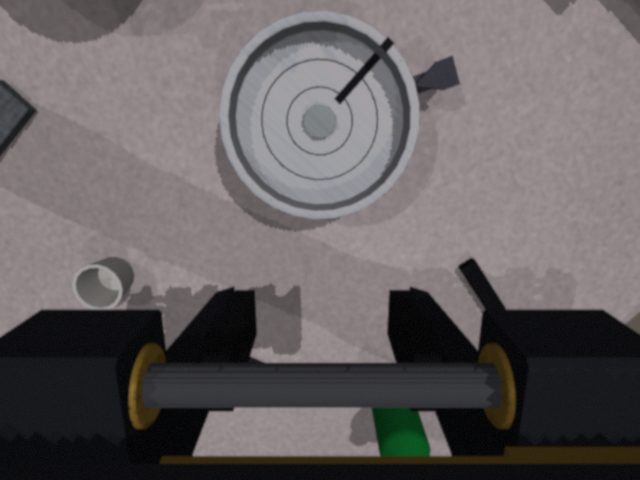

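The wrist view shows the whole wheel centred near (320,118), the line ending near (390,42), and the arrowhead around (415–458, 58–90). I'll fit them precisely.

```bash
cat > fit.py <<'E'
import sys,pickle
from h import *
from scipy.optimize import least_squares
np.set_printoptions(precision=4,suppress=True)
k=sys.argv[1];c0=np.array([.55,.268]) if len(sys.argv)<4 else np.array([float(sys.argv[2]),float(sys.argv[3])])
w=pickle.load(open(f"w{k}.pkl",'rb'));g=cv2.GaussianBlur(cv2.cvtColor(w['img'],cv2.COLOR_BGR2GRAY),(0,0),1).astype(np.float32)
def rect(z,half=.14,res=.0005):
    n=int(2*half/res);a=np.arange(n)*res-half
    X,Y=np.meshgrid(c0[0]+a,c0[1]-a);uv=proj(w,np.c_[X.ravel(),Y.ravel(),0*X.ravel()+z]).astype(np.float32)
    return cv2.remap(g,uv[:,0].reshape(n,n),uv[:,1].reshape(n,n),cv2.INTER_LINEAR,borderValue=128)
A=rect(.08);F=rect(.052);P=rect(.049)
cv2.imwrite(f"pics/rect{k}.png",np.hstack([A[140:-140,140:-140] if 0 else cv2.resize(A,(400,400)),cv2.resize(P,(400,400))]).astype(np.uint8))
# outer rim: strongest radial gradient between 72 and 88mm at z=.08
def polar(z,c,radii,th):
    X=c[0]+radii[None]*np.cos(th[:,None]);Y=c[1]+radii[None]*np.sin(th[:,None])
    uv=proj(w,np.c_[X.ravel(),Y.ravel(),0*X.ravel()+z]).astype(np.float32)
    return cv2.remap(g,uv[:,0].reshape(X.shape),uv[:,1].reshape(X.shape),cv2.INTER_LINEAR,borderValue=128)
th=np.radians(np.arange(0,360,3));c=c0.copy()
for it in range(3):
    for lab,lo,hi,sg in(("inner",.066,.076,1),):
        rr=np.arange(lo,hi,.0003);I=polar(.08,c,rr,th);G=np.gradient(I,axis=1)*sg
        b=rr[G.argmax(1)];m=G.max(1)>1.5
        Q=np.c_[c[0]+b*np.cos(th),c[1]+b*np.sin(th)][m]
        f=least_squares(lambda v:np.hypot(Q[:,0]-v[0],Q[:,1]-v[1])-v[2],[*c,.072],loss='soft_l1',f_scale=.0007)
    c=f.x[:2]
print("centre",f.x,"n",m.sum(),"rms mm",1e3*np.median(abs(f.fun)))
def dark(z,rads,lo,hi,thr):
    t=np.radians(np.arange(lo,hi,.1));I=polar(z,c,np.array(rads),t)
    out=[]
    for j in range(len(rads)):
        d=np.clip(thr-I[:,j],0,None);out.append((np.degrees((d*t).sum()/d.sum()) if d.sum()>0 else np.nan, (d>0).sum()*.1*np.pi/180*rads[j]*1e3))
    return np.array(out)
mk=float(sys.argv[4]) if len(sys.argv)>4 else 90
print("rim mark",dark(.08,[.0735,.075,.0765,.078],mk-12,mk+12,85).T)
print("floor",dark(.052,[.03,.035,.04,.045,.05,.055],mk-12,mk+12,85).T)
print("pointer",dark(.049,[.09,.094,.098,.102,.106,.110,.114,.118],45,75,80).T)
E
python3 fit.py 1
```

```text
centre [0.5469 0.2696 0.0719] n 120 rms mm 0.17817444764500062
rim mark [[88.9443 88.9648 88.9746 88.9867]
 [ 6.4141  6.1523  6.1418  6.1261]]
floor [[89.0449 88.9477 89.016  89.0187 88.963  89.0303]
 [ 6.2832  6.0476  6.0737  6.0476  6.9813  6.0476]]
pointer [[60.5247 60.7583 60.6237 61.0105 61.2943 61.2967 61.3126 61.3148]
 [15.865  17.0623 17.9594 18.3364 21.2756 22.4624 22.4833 22.4484]]
```

View pics/rect1.png

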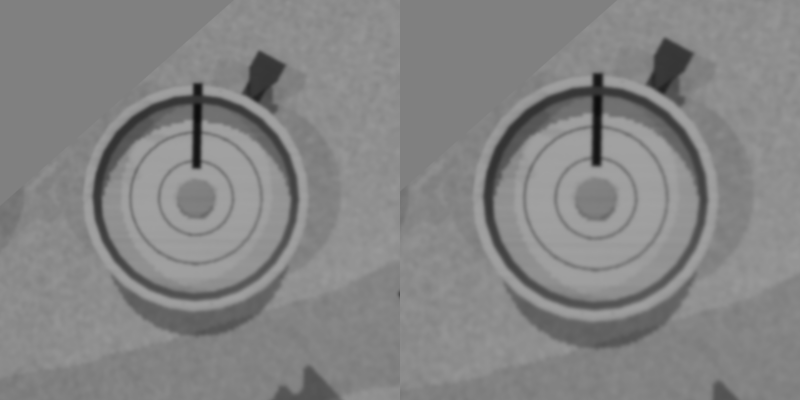

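Run:
```python
from h import *
from plant import r
np.set_printoptions(precision=4,suppress=True)
s=r.get_state()
c=np.array([.547,.2693]);a=np.radians(221);P=c+.076*np.array([np.cos(a),np.sin(a)])
for z in(.12,.064): print(P,move(s,(*P,z),41))
```

```text
[0.4896 0.2194] (array([ 0.0705, -0.0777,  0.1607]), array([ 0.0911, -0.007 ,  0.2688]))
[0.4896 0.2194] (array([ 0.0705, -0.0778,  0.2167]), array([ 0.0911, -0.007 ,  0.2688]))
```

>>> {"op": "carry_out", "data": {
  "commands": [
    [0.025,-0.03,0.03,0,0,0.2],
    [0.05,-0.055,0.06,0,0,0.2],
    [0.0705,-0.0777,0.1,0,0,0.2],
    [0.0705,-0.0777,0.14,0,0,0.2],
    [0.0705,-0.0777,0.16,0,0,0.2],
    [0.0705,-0.0777,0.16,0,0,0.2],
    [0.0705,-0.0777,0.16,0,0,0.2],
    [0.0705,-0.0777,0.16,0,0,0.2]
  ]
}}

```text
clock: 3.6
tool_pos: [0.4913, 0.2187, 0.1213]
eef_rot: [0.415, 0.91, 0.001, 0.001]
contact_force: [0.4, 0.0, 0.7]
opening: 0.569
```

```bash
python3 look.py 2
python3 - <<'E'
from h import *
from plant import r
np.set_printoptions(precision=4,suppress=True)
s=r.get_state();print(s['contact_force'],s['qd'])
c=np.array([.547,.2693]);a=np.radians(221);P=c+.076*np.array([np.cos(a),np.sin(a)])
for z in(.12,.064): print(P,move(s,(*P,z),41))
E
```

```text
3.6 [0.4913 0.2187 0.1213] [-0.5054  0.7529  0.0013  1.9402 -0.0018  0.4452  0.2118] 0.5694118280139627
stand [(array([0.5512, 0.2752, 0.0023]), 0.87)]
mark [(array([0.5519, 0.3425, 0.0824]), 0.76)]
[ 0.0624  0.7171 -0.8841] [-0.0003  0.0069 -0.001   0.0058  0.0002 -0.0015  0.0007]
[0.4896 0.2194] (array([ 0.0016, -0.0004,  0.001 ]), array([ 0.1459,  0.0318, -0.0606]))
[0.4896 0.2194] (array([ 0.0016, -0.0005,  0.057 ]), array([ 0.1459,  0.0318, -0.0606]))
```

View pics/w2.png

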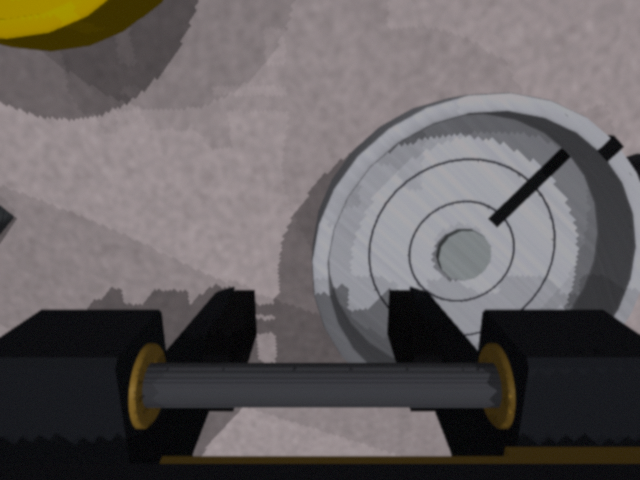

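The rim passes between the open fingers (its left edge is near x=320–345). I'll descend and close.

>>> {"op": "carry_out", "data": {
  "commands": [
    [0.0016,-0.0005,0.03,0,0,0],
    [0.0016,-0.0005,0.057,0,0,0],
    [0.0016,-0.0005,0.057,0,0,0],
    [0.0016,-0.0005,0.057,0,0,0],
    [0.0016,-0.0005,0.057,0,0,0]
  ]
}}

```text
clock: 4.25
tool_pos: [0.4896, 0.2193, 0.0641]
eef_rot: [0.415, 0.91, 0.001, 0.001]
contact_force: [-0.1, -0.2, 0.5]
opening: 0.569
```

>>> {"op": "carry_out", "data": {
  "commands": [
    [0,0,0,0,0,0],
    [0,0,0,0,0,0],
    [0,0,0,0,0,0],
    [0,0,0,0,0,0],
    [0,0,0,0,0,0],
    [0,0,0,0,0,0],
    [0,0,0,0,0,0],
    [0,0,0,0,0,0]
  ],
  "fingers": 255,
  "grip_force": 15
}}

```text
clock: 5.05
tool_pos: [0.49, 0.2192, 0.0629]
eef_rot: [0.415, 0.91, 0.001, 0.001]
contact_force: [3.8, 0.2, -0.9]
opening: 0.113
```

Run:
```python
from h import *
from plant import r
np.set_printoptions(precision=4,suppress=True)
s=r.get_state();print(s['clock'],s['tool_pos'],s['contact_force'],s['opening'],s['moment'])
c=np.array([.547,.2693]);t=s['tool_pos'][:2]-c;print(np.hypot(*t),np.degrees(np.arctan2(t[1],t[0])))
R=Rn.from_quat(s['eef_rot']);print(R.apply([0,1,0]))
# arc in tool coordinates about axis
for k in range(1,13):
    d=-27.7*k/12 if k<12 else -27.7
    rot=Rn.from_euler('z',d,degrees=True);p1=c+rot.as_matrix()[:2,:2]@t
    print(np.round(R.inv().apply([*(p1-s['tool_pos'][:2]),0]),4), round(-d,2))
```

```text
5.05 [0.49   0.2192 0.0629] [ 3.7759  0.2231 -0.8799] 0.11279987821857242 [ 0.0831 -0.7828 -0.1856]
0.07584823091415552 -138.69431421402012
[0.7558 0.6548 0.0024]
[ 0.0031  0.     -0.    ] 2.31
[ 0.0061  0.0002 -0.    ] 4.62
[ 0.0091  0.0005 -0.    ] 6.92
[ 0.0122  0.0009 -0.    ] 9.23
[ 0.0152  0.0014 -0.    ] 11.54
[ 0.0182  0.0021 -0.    ] 13.85
[ 0.0211  0.0028 -0.    ] 16.16
[ 0.0241  0.0037 -0.    ] 18.47
[ 0.0269  0.0047 -0.    ] 20.77
[ 0.0298  0.0059 -0.    ] 23.08
[ 0.0326  0.0071 -0.    ] 25.39
[ 0.0353  0.0084 -0.    ] 27.7
```

>>> {"op": "carry_out", "data": {
  "commands": [
    [0.0031,0.0,0,0,0,2.3],
    [0.0061,0.0002,0,0,0,4.6],
    [0.0091,0.0005,0,0,0,6.9],
    [0.0122,0.0009,0,0,0,9.2],
    [0.0152,0.0014,0,0,0,11.5],
    [0.0182,0.0021,0,0,0,13.9],
    [0.0211,0.0028,0,0,0,16.2],
    [0.0241,0.0037,0,0,0,18.5],
    [0.0269,0.0047,0,0,0,20.8],
    [0.0298,0.0059,0,0,0,23.1],
    [0.0326,0.0071,0,0,0,25.4],
    [0.0353,0.0084,0,0,0,27.7]
  ]
}}

```text
clock: 6.25
tool_pos: [0.4735, 0.2506, 0.0629]
eef_rot: [0.623, 0.782, 0.001, 0.001]
contact_force: [5.8, -1.6, -2.1]
opening: 0.107
```

>>> {"op": "carry_out", "data": {
  "commands": [
    [0,0,0,0,0,0],
    [0,0,0,0,0,0],
    [0,0,0,0,0,0]
  ]
}}

```text
clock: 6.55
tool_pos: [0.4733, 0.2512, 0.0629]
eef_rot: [0.622, 0.783, 0.001, 0.001]
contact_force: [5.8, 0.6, -0.8]
opening: 0.113
```

Run:
```python
from h import *
from plant import r
import pickle
np.set_printoptions(precision=4,suppress=True)
s=r.get_state();print(s['clock'],s['tool_pos'],s['contact_force'],s['opening'],s['moment'],s['q'])
print(Rn.from_quat(s['eef_rot']).apply([0,1,0]))
p=r.snapshot("scene");pickle.dump(p,open("scene1.pkl","wb"))
cv2.imwrite("pics/s1.png",cv2.resize(p['img'][220:390,380:580],(800,600)[0:2] if 0 else (700,595),interpolation=cv2.INTER_CUBIC))
```

```text
6.55 [0.4733 0.2512 0.0629] [ 5.7565  0.6105 -0.8198] 0.1133720118000499 [-0.0919 -0.9818 -0.1969] [-0.6339  0.8608  0.0996  1.9717 -0.24    0.3174 -0.1119]
[0.974  0.2267 0.003 ]
```

View pics/s1.png

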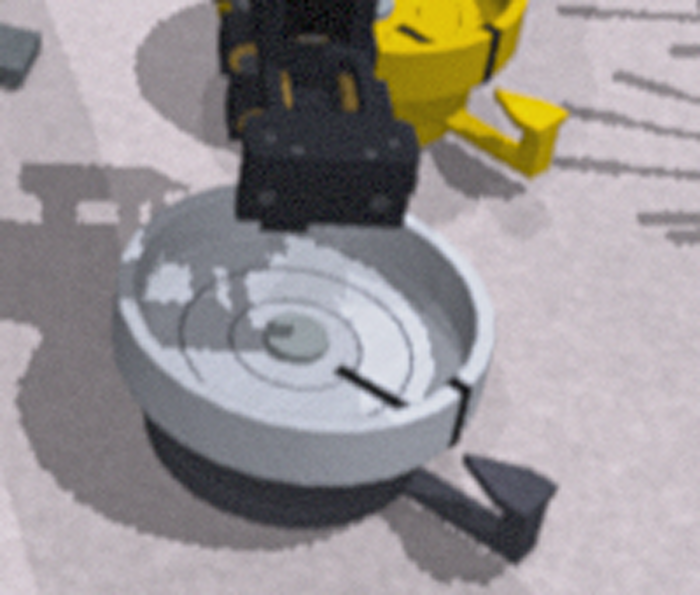

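The line (rim end near (458,400)) now faces the arrow tip (near (468,460)). I'll release, rise, and check from above.

>>> {"op": "carry_out", "data": {
  "commands": [
    [0,0,0,0,0,0],
    [0,0,0,0,0,0],
    [0,0,0,0,0,0],
    [0,0,0,0,0,0],
    [0,0,0,0,0,0],
    [0,0,-0.03,0,0,0],
    [0,0,-0.07,0,0,0],
    [0,0,-0.11,0,0,0],
    [0,0,-0.16,0,0,0],
    [0,0,-0.2,0,0,0],
    [0,0,-0.2,0,0,0],
    [0,0,-0.2,0,0,0]
  ],
  "fingers": 110
}}

```text
clock: 7.8
tool_pos: [0.4718, 0.2513, 0.2633]
eef_rot: [0.621, 0.784, 0.001, 0.0]
contact_force: [-0.7, -0.5, -0.3]
opening: 0.571
```

Run:
```python
from h import *
from plant import r
np.set_printoptions(precision=4,suppress=True)
s=r.get_state()
print(s['tool_pos'],s['q'],move(s,(.594,.2183,.2808),41))
print(move(s,(.62,.235,.2808),13))
```

```text
[0.4718 0.2513 0.2633] [-0.7174  0.5453  0.2282  1.8235 -0.1666  0.7899 -0.1723] (array([-0.0601,  0.1114, -0.0174]), array([  0.0799,  -0.0321, -27.7409]))
(array([-0.0499,  0.1405, -0.0174]), array([ 0.0691, -0.05  ,  0.2591]))
```

>>> {"op": "carry_out", "data": {
  "commands": [
    [-0.015,0.03,-0.01,0,0,-7],
    [-0.03,0.06,-0.02,0,0,-14],
    [-0.045,0.09,-0.02,0,0,-21],
    [-0.06,0.125,-0.02,0,0,-28],
    [-0.06,0.133,-0.02,0,0,-28],
    [-0.06,0.133,-0.02,0,0,-28],
    [-0.06,0.133,-0.02,0,0,-28],
    [-0.06,0.133,-0.02,0,0,-28]
  ]
}}

```text
clock: 8.6
tool_pos: [0.6133, 0.2241, 0.2821]
eef_rot: [0.412, 0.911, -0.001, -0.001]
contact_force: [0.3, 0.7, 0.7]
opening: 0.565
```

```bash
python3 look.py 3; python3 fit.py 3 .547 .2695 61
```

```text
8.6 [0.6133 0.2241 0.2821] [-0.4629  0.6848  0.0813  1.4258 -0.0608  1.0356  0.3525] 0.5647296717903487
stand [(array([0.5468, 0.2747, 0.0021]), 0.85)]
mark [(array([0.5846, 0.3361, 0.0828]), 0.9)]
centre [0.5468 0.2696 0.0719] n 120 rms mm 0.19729700157860436
rim mark [[62.0948 62.072  62.0472 62.0577]
 [ 6.2858  6.1523  6.1418  6.2622]]
floor [[62.1044 62.0877 61.9862 61.9684 62.0266 62.0145]
 [ 6.1785  6.0476  5.9341  6.0476  6.8941  6.0476]]
pointer [[59.6405 59.7912 59.9273 60.634  61.1911 61.2889 61.261  61.2895]
 [15.865  16.242  20.183  19.9386 20.9056 22.4624 22.4833 22.4484]]
```

View pics/w3.png

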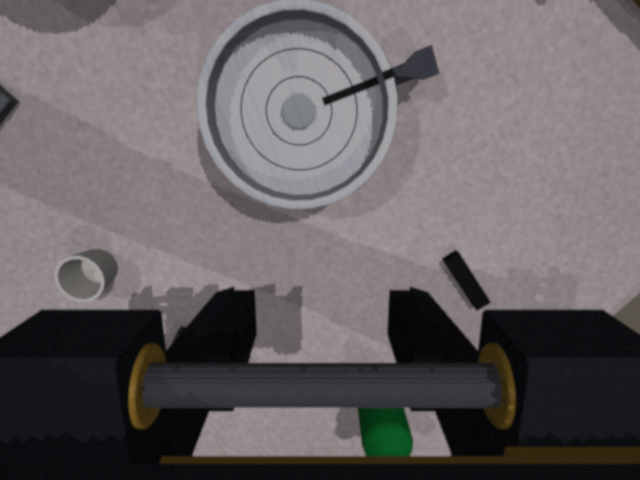

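View pics/rect3.png

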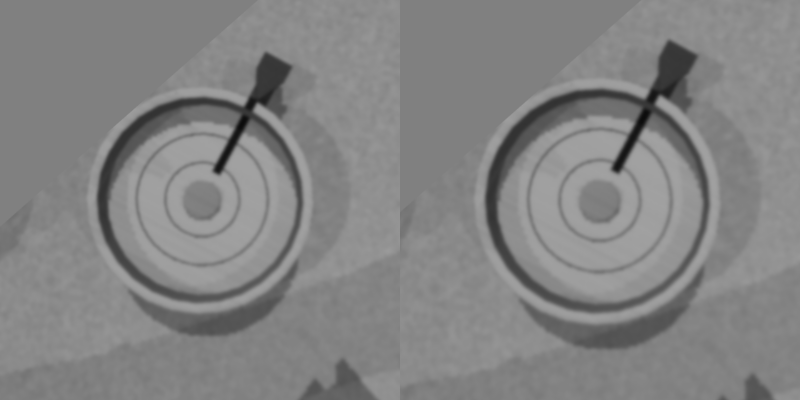

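Run:
```python
import pickle
from h import *
w=pickle.load(open('w3.pkl','rb'));im=cv2.resize(w['img'][20:110,360:480],None,fx=6,fy=6,interpolation=cv2.INTER_CUBIC)
c=np.array([.5468,.2696]);f=im.copy()
for a in(61.3,62.05):
    u=np.array([np.cos(np.radians(a)),np.sin(np.radians(a))]);n=np.array([-u[1],u[0]])
    T=np.array([[*(c+.086*u),.049],[*(c+.122*u+.012*n),.049],[*(c+.122*u-.012*n),.049]])
    q=((proj(w,T)-[360,20]+.5)*6).astype(int);cv2.polylines(f,[q],True,(0,0,255) if a<62 else (0,255,0),1)
cv2.imwrite('pics/zp3.png',cv2.convertScaleAbs(f,alpha=1.7))
```

```text
(no output)
```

View pics/zp3.png

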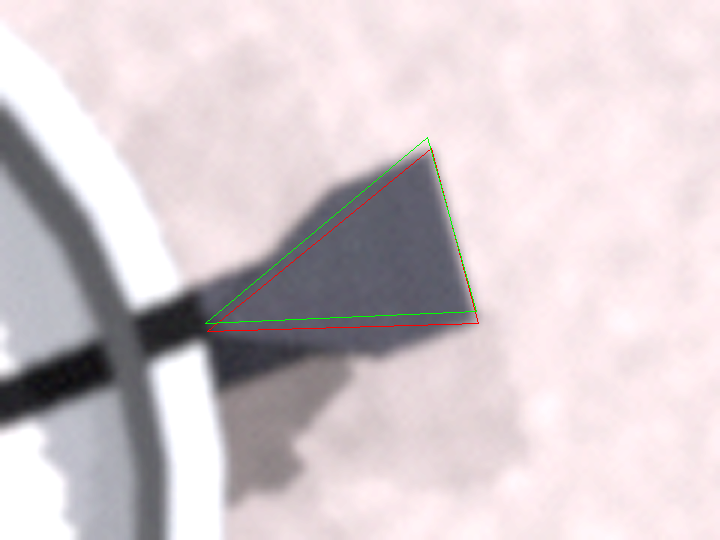

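The line is about 0.7° past the pointer. I'll confirm from a second viewing direction before correcting.

Run:
```python
from h import *
from plant import r
np.set_printoptions(precision=4,suppress=True)
s=r.get_state()
print(s['tool_pos'],move(s,(.53,.225,.29),-10))
```

```text
[0.6142 0.2238 0.2829] (array([ 0.0564, -0.0625, -0.0071]), array([-0.022 , -0.0173, 51.3064]))
```

>>> {"op": "carry_out", "data": {
  "commands": [
    [0.01,-0.01,-0.007,0,0,8],
    [0.02,-0.02,-0.007,0,0,16],
    [0.03,-0.03,-0.007,0,0,24],
    [0.04,-0.04,-0.007,0,0,32],
    [0.05,-0.05,-0.007,0,0,40],
    [0.056,-0.062,-0.007,0,0,48],
    [0.056,-0.062,-0.007,0,0,51],
    [0.056,-0.062,-0.007,0,0,51],
    [0.056,-0.062,-0.007,0,0,51],
    [0.056,-0.062,-0.007,0,0,51]
  ]
}}

```text
clock: 9.75
tool_pos: [0.5317, 0.2246, 0.2898]
eef_rot: [0.764, 0.645, 0.0, -0.0]
contact_force: [0.0, 0.7, 0.5]
opening: 0.565
```

```bash
python3 look.py 4; python3 fit.py 4 .547 .2695 61;python3 - <<'E'
import pickle
from h import *
w=pickle.load(open('w4.pkl','rb'));c=np.array([.5468,.2696])
q0=proj(w,[[*(c+.1*np.array([.48,.877])),.049]])[0].astype(int);x0,y0=max(q0[0]-60,0),max(q0[1]-45,0)
im=cv2.resize(w['img'][y0:y0+90,x0:x0+120],None,fx=6,fy=6,interpolation=cv2.INTER_CUBIC);f=cv2.convertScaleAbs(im,alpha=1.7)
for a in(61.3,62.05):
    u=np.array([np.cos(np.radians(a)),np.sin(np.radians(a))]);n=np.array([-u[1],u[0]])
    T=np.array([[*(c+.086*u),.049],[*(c+.122*u+.012*n),.049],[*(c+.122*u-.012*n),.049]])
    q=((proj(w,T)-[x0,y0]+.5)*6).astype(int);cv2.polylines(f,[q],True,(0,0,255) if a<62 else (0,255,0),1)
cv2.imwrite('pics/zp4.png',f)
E
```

```text
9.75 [0.5317 0.2246 0.2898] [-0.6808  0.5845  0.344   1.667  -0.2345  0.9305 -0.4179] 0.5646729721348959
stand [(array([ 0.2693,  0.2699, -0.0007]), 0.91), (array([0.5449, 0.2734, 0.0019]), 0.82)]
mark [(array([0.3191, 0.3328, 0.0808]), 0.76), (array([0.5863, 0.3354, 0.0821]), 0.75)]
centre [0.5469 0.2697 0.0719] n 120 rms mm 0.11397356462173464
rim mark [[62.016  62.0094 62.0381 62.0421]
 [ 6.1575  6.0214  6.1418  6.5345]]
floor [[61.9157 62.0302 62.0105 62.037  61.9876 61.9801]
 [ 6.0737  5.9865  6.0039  6.0476  6.7195  5.9516]]
pointer [[61.2064 61.604  61.3235 61.052  61.3216 61.2719 61.2591 61.3166]
 [15.5509 15.9139 18.1305 17.9804 20.9056 22.4624 22.2844 22.2425]]
```

View pics/w4.png

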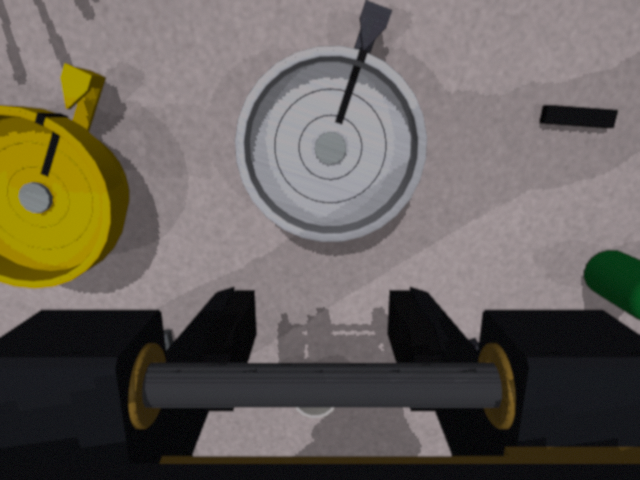

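View pics/zp4.png

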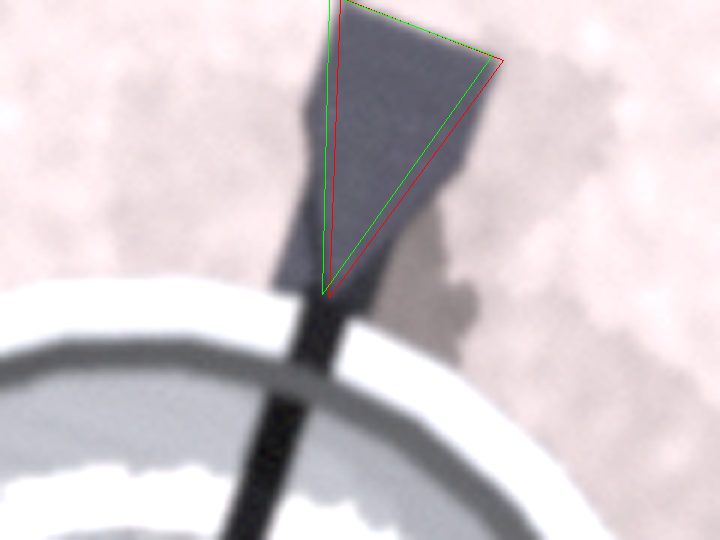

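Two views agree: line at 62.0°, pointer at about 61.3°. There is time, so I'll re-pinch and take off the last 0.7°.

Run:
```python
from h import *
from plant import r
np.set_printoptions(precision=4,suppress=True)
s=r.get_state()
c=np.array([.5469,.2696]);a=np.radians(195);P=c+.076*np.array([np.cos(a),np.sin(a)])
print(s['tool_pos'],P,move(s,(*P,.12),15))
```

```text
[0.5317 0.2244 0.2897] [0.4735 0.2499] (array([ 0.0153, -0.0617,  0.1697]), array([  0.0013,  -0.0094, -24.7369]))
```

>>> {"op": "carry_out", "data": {
  "commands": [
    [0.006,-0.025,0.03,0,0,-8],
    [0.012,-0.05,0.06,0,0,-16],
    [0.0153,-0.0617,0.1,0,0,-24.7],
    [0.0153,-0.0617,0.14,0,0,-24.7],
    [0.0153,-0.0617,0.17,0,0,-24.7],
    [0.0153,-0.0617,0.17,0,0,-24.7],
    [0.0153,-0.0617,0.17,0,0,-24.7],
    [0.0153,-0.0617,0.17,0,0,-24.7]
  ]
}}

```text
clock: 10.7
tool_pos: [0.4747, 0.2504, 0.1213]
eef_rot: [0.609, 0.793, 0.001, 0.001]
contact_force: [0.1, 0.1, -0.5]
opening: 0.57
```

Run:
```python
from h import *
from plant import r
np.set_printoptions(precision=4,suppress=True)
s=r.get_state()
c=np.array([.5469,.2696]);a=np.radians(195);P=c+.076*np.array([np.cos(a),np.sin(a)])
print(s['tool_pos'],P,move(s,(*P,.064),15))
```

```text
[0.4747 0.2504 0.1213] [0.4735 0.2499] (array([-0.0002, -0.0015,  0.0573]), array([ 0.1808, -0.0392, -0.0731]))
```

>>> {"op": "carry_out", "data": {
  "commands": [
    [0,-0.0015,0.03,0,0,0],
    [0,-0.0015,0.057,0,0,0],
    [0,-0.0015,0.057,0,0,0],
    [0,-0.0015,0.057,0,0,0],
    [0,-0.0015,0.057,0,0,0]
  ]
}}

```text
clock: 11.2
tool_pos: [0.4731, 0.2501, 0.0645]
eef_rot: [0.609, 0.793, 0.001, 0.001]
contact_force: [-0.1, -0.3, 1.1]
opening: 0.569
```

>>> {"op": "carry_out", "data": {
  "commands": [
    [0,0,0,0,0,0],
    [0,0,0,0,0,0],
    [0,0,0,0,0,0],
    [0,0,0,0,0,0],
    [0,0,0,0,0,0],
    [0,0,0,0,0,0],
    [0,0,0,0,0,0],
    [0.0007,0,0,0,0,0.5],
    [0.0014,0,0,0,0,1.0],
    [0.0014,0,0,0,0,1.0],
    [0.0014,0,0,0,0,1.0],
    [0.0014,0,0,0,0,1.0]
  ],
  "fingers": 255,
  "grip_force": 15
}}

```text
clock: 12.4
tool_pos: [0.4735, 0.2505, 0.0629]
eef_rot: [0.617, 0.787, 0.001, 0.001]
contact_force: [6.0, -0.4, -2.0]
opening: 0.11
```

>>> {"op": "carry_out", "data": {
  "commands": [
    [0,0,0,0,0,0],
    [0,0,0,0,0,0],
    [0,0,0,0,0,0],
    [0,0,0,0,0,0],
    [0,0,0,0,0,0],
    [0,0,-0.03,0,0,0],
    [0,0,-0.07,0,0,0],
    [0,0,-0.11,0,0,0],
    [0,0,-0.16,0,0,0],
    [0,0,-0.2,0,0,0],
    [0,0,-0.2,0,0,0],
    [0,0,-0.2,0,0,0]
  ],
  "fingers": 110
}}

```text
clock: 13.6
tool_pos: [0.4714, 0.2511, 0.2633]
eef_rot: [0.616, 0.788, 0.001, 0.0]
contact_force: [-0.2, -0.2, -1.1]
opening: 0.571
```

>>> {"op": "carry_out", "data": {
  "commands": [
    [-0.015,0.03,-0.01,0,0,-7],
    [-0.03,0.06,-0.02,0,0,-14],
    [-0.045,0.09,-0.02,0,0,-21],
    [-0.06,0.125,-0.02,0,0,-28],
    [-0.06,0.133,-0.02,0,0,-28],
    [-0.06,0.133,-0.02,0,0,-28],
    [-0.06,0.133,-0.02,0,0,-28],
    [-0.06,0.133,-0.02,0,0,-28]
  ]
}}

```text
clock: 14.4
tool_pos: [0.6133, 0.2256, 0.2821]
eef_rot: [0.407, 0.914, -0.001, -0.001]
contact_force: [-0.3, 1.1, 0.2]
opening: 0.565
```

```bash
python3 look.py 5; python3 fit.py 5 .547 .2695 61
python3 - <<'E'
from plant import r
import cv2
p=r.snapshot("scene");cv2.imwrite("pics/s5.png",p['img']);print([(d['xyz'],d['p']) for d in r.spot_point(p,"small_mark")])
E
```

```text
14.4 [0.6133 0.2256 0.2821] [-0.4633  0.6855  0.0781  1.424  -0.0584  1.0366  0.3604] 0.565055259032617
stand [(array([0.5466, 0.2747, 0.0006]), 0.83)]
mark [(array([0.5841, 0.3328, 0.0839]), 0.75)]
centre [0.5468 0.2696 0.072 ] n 120 rms mm 0.20846027640377546
rim mark [[61.7389 61.7347 61.7494 61.7036]
 [ 6.4141  6.1523  6.1418  6.3984]]
floor [[61.6912 61.7272 61.704  61.7566 61.6968 61.7123]
 [ 6.2308  6.1087  5.9341  6.1261  6.8941  6.0476]]
pointer [[59.6482 59.8063 60.0362 60.6996 61.0913 61.2856 61.2738 61.2675]
 [15.865  16.242  20.5251 19.5826 21.0906 22.4624 22.4833 22.4484]]
[([0.5666, -0.1535, 0.0792], 0.63)]
```

View pics/s5.png

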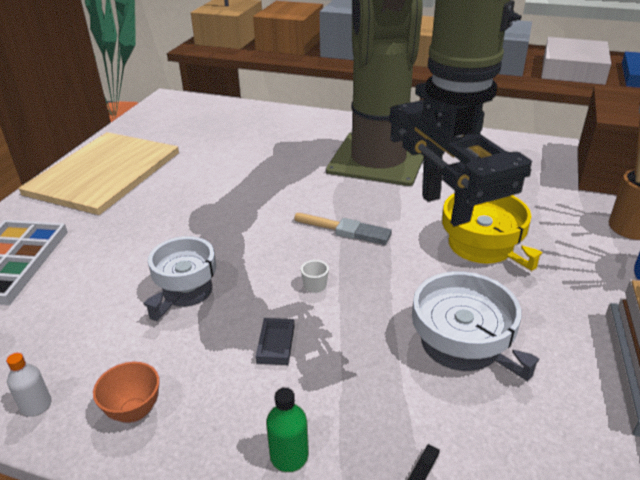

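View pics/w5.png

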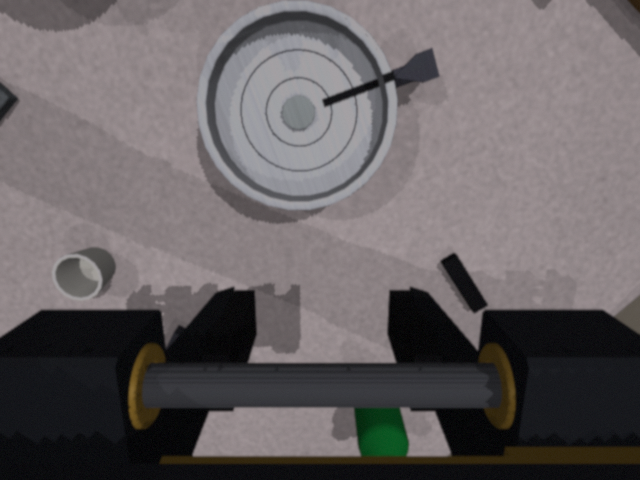

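The line, from (325,103) to (393,76) in the wrist view, runs straight into the arrowhead. The remaining offset of about 0.4° is within measurement error. The scene view shows the gripper clear of everything and the small wheel unchanged, so I'll hand in.

```bash
python3 -c "
from plant import r
print(r.get_state()['clock']);print(r.finish_job())"
```

```text
14.65
the job is handed in; nothing more can be done
None
```

The larger aluminium turntable now has its engraved line facing its own dark steel pointer. I handed the job in at 14.65 s of the 32 s allowed.

- **Moves:** I pinched its rim from above and turned it about 27° clockwise, let go, and checked from above. I then re-pinched once to take off part of the remaining 0.7°.
- **Last check, wrist camera:** the line is at 61.7° and the pointer's wide end at about 61.3°, so it sits about 0.4° off, roughly 0.6 mm at the rim. That is about as fine as I can measure.
- **Disagreements:** near its tip the pointer reads 59.6–61.1°, because its support arm blends into that part of the picture, so I did not use those readings. A rough hand-picked estimate from the first scene picture put the starting gap at about 30° rather than 28°. I trusted the wrist views, since two directions agreed within 0.1°.
- **The rest:** the small turntable's mark reads the same as at the start (within 2 mm). The gripper was open and clear of everything at hand-in. The highest tool force I saw at the end of a move was about 6 N.

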